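# Present the requested sample tube to the code reader

### The job

Look which colour tag lies in the black frame of the request board, draw the tube with that cap colour out of the rack, tip it over and hold it in the air with its coded base facing the reader's slanted window squarely, centred on it and about 40 mm away. Do not touch the reader, leave the other tubes in the rack and everything else where it is. Finish while still holding the tube there, steady in the gripper: do not put it down or let go.

Things in the scene. Friction and masses are not known exactly. Their poses are not given: they have to be found in the camera images.
- tube_red: Sealed tube with a red cap, 112 mm long, about 22 g. Pale round body 16 mm across; round cap 21 mm across, 86 to 112 mm above the base. Origin at the centre of the flat base, which bears a black square code; z runs from base to cap. Its turn about z does not matter. At the start it stands upright in any one of the four rack holes.
- tube_yellow: Sealed tube with a yellow cap, 112 mm long, about 22 g. Pale round body 16 mm across; round cap 21 mm across, 86 to 112 mm above the base. Origin at the centre of the flat base, which bears a black square code; z runs from base to cap. Its turn about z does not matter. At the start it stands upright in any one of the four rack holes.
- tube_green: Sealed tube with a green cap, 112 mm long, about 22 g. Pale round body 16 mm across; round cap 21 mm across, 86 to 112 mm above the base. Origin at the centre of the flat base, which bears a black square code; z runs from base to cap. Its turn about z does not matter. At the start it stands upright in any one of the four rack holes.
- tube_blue: Sealed tube with a blue cap, 112 mm long, about 22 g. Pale round body 16 mm across; round cap 21 mm across, 86 to 112 mm above the base. Origin at the centre of the flat base, which bears a black square code; z runs from base to cap. Its turn about z does not matter. At the start it stands upright in any one of the four rack holes.
- tube_red_cap (a point): Centre of the flat top of the red cap, 112 mm from the base along the tube.
- tube_yellow_cap (a point): Centre of the flat top of the yellow cap, 112 mm from the base along the tube.
- tube_green_cap (a point): Centre of the flat top of the green cap, 112 mm from the base along the tube.
- tube_blue_cap (a point): Centre of the flat top of the blue cap, 112 mm from the base along the tube.
- tag_red: Plain red square tag, 36 by 36 by 5 mm, fixed on the request board, in the framed place or parked. Origin at the centre of its underside.
- tag_yellow: Plain yellow square tag, 36 by 36 by 5 mm, fixed on the request board, in the framed place or parked. Origin at the centre of its underside.
- tag_green: Plain green square tag, 36 by 36 by 5 mm, fixed on the request board, in the framed place or parked. Origin at the centre of its underside.
- tag_blue: Plain blue square tag, 36 by 36 by 5 mm, fixed on the request board, in the framed place or parked. Origin at the centre of its underside.
- rack: Black tube rack, fixed, 56 by 225 by 62 mm high, with one row of four holes along its own y axis at y = +82.5, +27.5, -27.5 and -82.5 mm. Holes 18.5 mm wide and 54 mm deep, their floor 8 mm above the bench: a seated tube's cap spans 94 to 120 mm above the bench. Origin at the centre of its underside, z up.
- reader: Fixed code reader: grey foot 120 by 100 by 22 mm, short black column and a white slanted head, at most about 145 mm tall. Origin on the bench straight below the middle of its window; its -x axis is the side that the window leans towards, roughly towards the rack and the middle of the bench (the robot's left, +y), z up.
- window: The reader's window: dark red 40 mm square with a black border on the slanted upper face (85 by 72 mm) of the white head. Origin at the centre of the window, 115 mm above the bench; z points straight out of the window, always 40 degrees from vertical (up and towards the reader's -x side); y is level.
- board: White request board, fixed flat on the bench, 70 by 270 by 8 mm. One place near its +y end has a thick black frame and holds the tag of the requested colour; the other three tags are parked in a row on the rest of it. Origin at the centre of its underside.
- request (a point): Centre of the black-framed place on the request board. The tag lying here (within 5 mm; the others are 95 mm or more away) shows the cap colour wanted.
- jar: Loose white jar with orange lid, 54 mm across, 70 mm high, a bystander. Origin at the centre of its base.
- pen_cup: Loose grey pen cup, 80 mm across, 150 mm high with its pens, a bystander. Origin at the centre of its base.
- gel_bottle: Loose bottle with blue cap, 60 mm across, 160 mm high, a bystander. Origin at the centre of its base.

How it is judged:
By the outcome, as a careful person would: the job done as asked, in the order asked, and still so for the second after the job is handed in, while the arm keeps its last pose, push and grip.
It also fails if it takes over 38 s, if anything falls off the work surface, if the arm or the gripper's body presses on something with over 40 N, if the wrist force passes 120 N, or if a joint passes its speed limit or range.

### The arm

A 6-joint arm with a two-finger parallel gripper is mounted at the origin on the work surface. World frame = base frame: x ahead of the robot, y to its left, z up, the work surface at z = 0. Lengths are in m, angles in degrees, forces in N, time in s.
With the tool pointing down it reaches from about 0.375 to 0.9 m from the base axis. Payload 3.1 kg.
Tool frame: the origin (TCP) lies at the very end of the fingers, on their centre line; the grasp point (between the pads) lies 19 mm behind it; z points along the fingers, y is the direction in which the jaws open and shut (so a half turn about z gives the same grasp; the last joint's range is limited). The gripper opens to 87 mm and grips with 3 to 60 N. Pads are 19 mm wide; open, the fingers measure 117 mm over their backs; the gripper's body (75 mm by 190 mm) begins 51 mm behind the grasp point.
Start: joints at [-81.159, 30.224, 82.088, -0, 67.689, -10.227], TCP at [0.204, -0.591, 0.223] pointing down, gripper open.
Joint ranges: [-176.69, 176.69], [-43.24, 126.21], [12.49, 139.97], [-82, 262], [0, 151.66], [-163.58, 163.58]. Speed limits (degrees/s): [159.86, 159.86, 180, 180, 180, 180].

### API

Orientations are given as a 3x3 rotation matrix whose columns are the frame's x, y, z axes.
In Python, from rig import bot gives the robot as it stands. The module is installed in compiled form; this text tells all that it offers.
- The arm moves only by the tool play_rows, never from a script. Its argument "targets" is a list of rows, each a list of 7 numbers: the closure, from 0 (fully open) to 1 (shut), then the shift along the world's x, y, z in m, then the turn, a rotation vector about the world's x, y, z in rad. A call has 1 to 12 rows; each row shifts and turns the commanded pose from where the row before left it; what a row does not reach is not made up. A row lasts 1/8 s, in which the tool goes at most 62.5 mm and 10.7 degrees, less where a joint would pass 70% of its speed; a pose out of reach is approached as far as the arm can. A call with a gripper value outside its range is refused whole. The fingers move at their own pace and stop on an object; the grip force is fixed at half the most. Time passes only in rows, so rows that do not move let the fingers close. It gives the time, the measured TCP pose, the force and the opening at its end, in the units of the state.
- bot.read_state(): the state, without advancing time (a new reading comes with each control period).
- bot.capture(name): name is "scene" or "side" or "wrist"; returns the picture (420x560x3 uint8, blue, green, red); there is no depth.
- bot.get_calibration(name): a dict with "fx", "fy", "cx", "cy" (pixels), "R" (3x3) and "t" (3): a world point X has camera coordinates R X + t. Camera axes: x right, y down, z forward; pixel columns grow to the right and rows downward; lengths in m; the calibration is good to about 2 mm. A picture is of the moment at which its call begins: read the wrist's pose just before it. get_calibration takes no time and is no camera call; for the wrist camera it gives the pose at the moment of the call.
- bot.hand_in(): hands the job in, once; it reports no verdict.
The state is a dict: "time_s": time; "joint_positions": joint angles; "qvel": joint speeds; "tau": joint torques, N m; "position": TCP position; "tcp_rot": TCP orientation; "force": force on the tool from outside, world axes, zero at the start; "moment": the same for the moment, N m; "opening": opening from 0.0 (shut) to 1.0 (fully open).
Only numpy, scipy, OpenCV 4.12 (cv2) and the standard library are available. Lean on these libraries where they do the work, as an engineer would, in place of code of your own. Each camera call takes 0.05 s, during which the arm holds its last target. There are 200 camera calls.

## Working session

There is one attempt and no reset: what is moved stays moved. The work goes in short steps, Python scripts to look and compute and a tool call to move; the robot and the scene stay as the last step left them, time stands still between calls to the robot, and variables do not carry over. Pictures are saved under pics/ and viewed, about 8 in all and at most 12, crops included, and the job is handed in when it is done.

Besides the shell and the picture viewer there is one more tool, called after "Call:" as a command line: name --pt "numbers of a row" for each row, then --argument value for the rest. play_rows: Moves the arm, as the interface text tells. Its arguments: {"type":"object","properties":{"targets":{"type":"array","items":{"type":"array","items":{"type":"number"}}}},"required":["targets"]}

```bash
mkdir -p pics; python3 - <<'E'
from rig import bot
import cv2
s=bot.read_state();print(s['time_s'],s['position'],s['tcp_rot'],s['opening'])
for n in ["scene","side"]:
    c=bot.get_calibration(n);print(n,c)
    cv2.imwrite(f"pics/{n}0.png",bot.capture(n))
E
```

```text
0.0 [ 0.2040718  -0.58998525  0.22157504] [[ 9.45145488e-01  3.26649502e-01 -3.31277395e-04]
 [ 3.26649461e-01 -9.45143250e-01  2.08940297e-03]
 [ 3.69397848e-04 -2.08300138e-03 -9.99997762e-01]] 0.9975752662937389
scene {'fx': 441.1908552039393, 'fy': 441.1908552039393, 'cx': 280.99920444458326, 'cy': 215.69156272861383, 'R': array([[-0.83031818,  0.55723288,  0.0079516 ],
       [ 0.3616019 ,  0.54956078, -0.75314475],
       [-0.42404691, -0.62247446, -0.65780678]]), 't': array([ 0.51460237, -0.11964969,  1.48329019])}
side {'fx': 505.99591289636425, 'fy': 505.99591289636425, 'cx': 281.4259849514009, 'cy': 213.91624156159187, 'R': array([[-0.69890727, -0.7151987 , -0.00441002],
       [-0.5468461 ,  0.53834333, -0.64120652],
       [ 0.46096417, -0.4457323 , -0.76735569]]), 't': array([0.40391195, 0.37544708, 1.4462491 ])}
```

View pics/scene0.png

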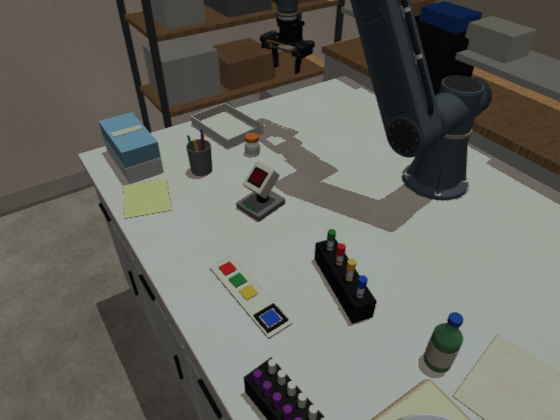

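View pics/side0.png

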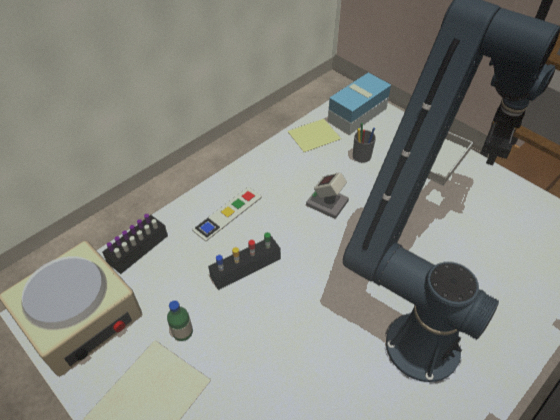

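Scene and side views: the framed tag is blue. The blue cap is at scene (361,281) and side (220,260), at the end of the rack. The reader is at scene (262,185) and side (328,190). I'll enlarge both.

```bash
cat > h.py <<'E'
import cv2, numpy as np
from rig import bot
def tri(obs):
    A=[];b=[]
    for n,u,v in obs:
        c=bot.get_calibration(n) if isinstance(n,str) else n
        R,t=np.array(c['R']),np.array(c['t'])
        for k,val in((0,(u-c['cx'])/c['fx']),(1,(v-c['cy'])/c['fy'])):
            A.append(R[k]-val*R[2]); b.append(val*t[2]-t[k])
    A=np.array(A);b=np.array(b);x=np.linalg.lstsq(A,b,rcond=None)[0]
    return x,np.abs(A@x-b).max()
def crop(im,x,y,w,h,s): return cv2.resize(im[y:y+h,x:x+w],None,fx=s,fy=s,interpolation=cv2.INTER_CUBIC)
E
python3 - <<'E'
from h import *
a=cv2.imread('pics/scene0.png');b=cv2.imread('pics/side0.png')
o=np.vstack([np.hstack([crop(a,300,225,100,100,4)[:300*1+100][:400],crop(a,230,155,66,66,6)[:396,:396].copy() if 0 else cv2.resize(a[155:222,230:297],(400,400),interpolation=2)])])
p=np.hstack([crop(b,200,225,100,50,4),cv2.resize(b[165:215,300:350],(200,200),interpolation=2)])
p=np.hstack([p,np.zeros((200,200,3),np.uint8)])
cv2.imwrite('pics/c1.png',np.vstack([o,p]))
E
```

```text
(no output)
```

View pics/c1.png

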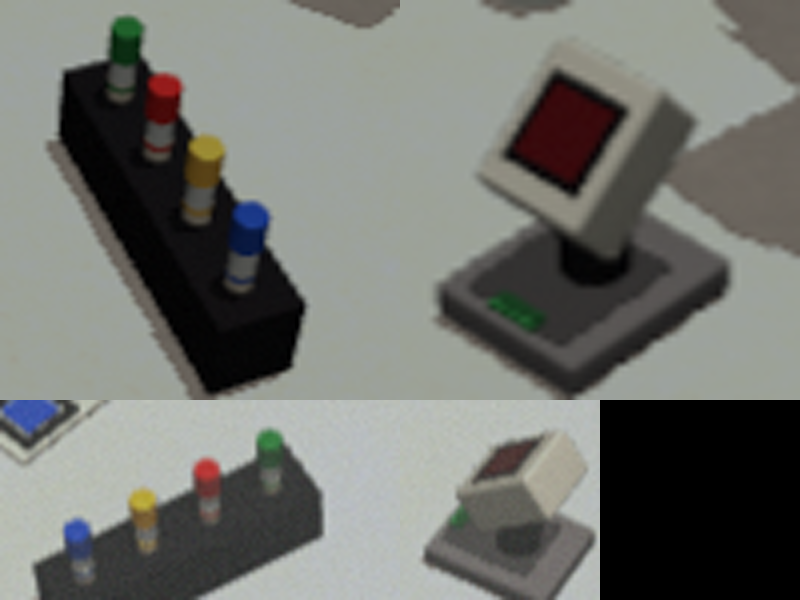

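```bash
cat >> h.py <<'E'
def ray(n,u,v,z):
    c=bot.get_calibration(n) if isinstance(n,str) else n
    R,t=np.array(c['R']),np.array(c['t']); C=-R.T@t
    d=R.T@np.array([(u-c['cx'])/c['fx'],(v-c['cy'])/c['fy'],1]); return C+d*(z-C[2])/d[2]
def proj(n,X):
    c=bot.get_calibration(n) if isinstance(n,str) else n
    p=np.array(c['R'])@X+c['t']; return np.array([c['fx']*p[0]/p[2]+c['cx'],c['fy']*p[1]/p[2]+c['cy']])
E
python3 - <<'E'
from h import *
from scipy.optimize import least_squares
S=lambda x,y:(300+x/4,225+y/4); W=lambda x,y:(230+(x-400)/5.97,155+y/5.97)
T=lambda x,y:(200+x/4,225+(y-400)/4); V=lambda x,y:(300+(x-400)/4,165+(y-400)/4)
for k,a,b in(('blue',(251,212),(77,526)),('green',(127,26),(269,437)),('yel',(207,146),(143,496)),('red',(164,83),(206,466))):
    print(k,tri([('scene',*S(*a)),('side',*T(*b))]),ray('scene',*S(*a),.12),ray('side',*T(*b),.12))
print('win',tri([('scene',*W(566,132)),('side',*V(508,458))]),ray('scene',*W(566,132),.115),ray('side',*V(508,458),.115))
f=[ray('scene',*W(*p),.022) for p in((440,292),(570,370),(727,262))];print(f)
for i in(0,1):
    d=f[i+1]-f[i];print(np.linalg.norm(d),np.degrees(np.arctan2(d[1],d[0])))
px=[W(*p) for p in((563,82),(615,110),(573,187),(515,152))]
z40=np.radians(40)
def win(x,y,a,z=.115):
    X=np.array([np.cos(a),np.sin(a),0]);Y=np.array([-np.sin(a),np.cos(a),0])
    n=-np.sin(z40)*X+np.array([0,0,np.cos(z40)]); xx=np.cross(Y,n)
    return np.array([x,y,z]),xx,Y,n
def res(p):
    C,xx,Y,n=win(*p[:3]); h=p[3]
    Q=[proj('scene',C+h*(i*xx+j*Y)) for i,j in((1,-1),(1,1),(-1,1),(-1,-1))]
    return (sum([min(([list(q-np.array(px[(k+s)%4])) for k,q in enumerate(Q)] for s in range(4)),key=lambda L:np.sum(np.square(L)))],[])) 
best=min((least_squares(lambda p:np.ravel(res(p)),[.4,-.4,a,.02]) for a in np.radians([-150,-120,-90,-60,-30])),key=lambda r:r.cost)
print(best.x,np.degrees(best.x[2]),best.cost,win(*best.x[:3]))
E
```

```text
blue (array([0.57328946, 0.26157376, 0.11957303]), np.float64(0.00032846275506859257)) [0.57351967 0.26138981 0.12      ] [0.57287186 0.262147   0.12      ]
green (array([0.53458548, 0.10218006, 0.11869677]), np.float64(0.0005207801418393165)) [0.53542083 0.10247596 0.12      ] [0.53354896 0.10349279 0.12      ]
yel (array([0.56010179, 0.20839206, 0.11875257]), np.float64(0.00022100562463378548)) [0.56093639 0.20890377 0.12      ] [0.55924347 0.20919609 0.12      ]
red (array([0.54796362, 0.15506077, 0.11896773]), np.float64(0.0008775480447728023)) [0.54850726 0.15459921 0.12      ] [0.54689455 0.15663333 0.12      ]
win (array([ 0.56557143, -0.20424713,  0.1137069 ]), np.float64(0.0003387989059190355)) [ 0.56638698 -0.20325562  0.115     ] [ 0.5645645  -0.20283703  0.115     ]
[array([ 0.62793359, -0.23070619,  0.022     ]), array([ 0.60418029, -0.14277442,  0.022     ]), array([ 0.49160431, -0.17030436,  0.022     ])]
0.09108356088258532 105.11669184787065
0.11589326892768366 -166.2582714398314
[ 0.56625588 -0.20293092  1.66964216  0.01583619] 95.66344919796933 102.43804908604989 (array([ 0.56625588, -0.20293092,  0.115     ]), array([-0.07559706,  0.76230517,  0.64278761]), array([-0.99511873, -0.09868495,  0.        ]), array([ 0.06343346, -0.63964999,  0.76604444]))
```

```bash
cat > w.py <<'E'
from h import *
from scipy.optimize import least_squares
z40=np.radians(40)
def win(x,y,a,z=.115):
    X=np.array([np.cos(a),np.sin(a),0]);Y=np.array([-np.sin(a),np.cos(a),0])
    n=-np.sin(z40)*X+np.array([0,0,np.cos(z40)]); xx=np.cross(Y,n)
    return np.array([x,y,z]),xx,Y,n
def fit(obs,p0=(.566,-.203)):  # obs: list of (cam, 4 px ccw seen in image)
    out=[]
    for a in np.radians(np.arange(0,360,30)):
      for s in range(4):
        def res(p):
            C,xx,Y,n=win(*p[:3]); r=[]
            for c,px in obs:
                for k,(i,j) in enumerate(((1,-1),(1,1),(-1,1),(-1,-1))):
                    r+=list(proj(c,C+p[3]*(i*xx+j*Y))-np.array(px[(k+s)%4]))
            return r
        q=least_squares(res,[*p0,a,.02]); out.append((q.cost,q.x[0],q.x[1],np.degrees(q.x[2])%360,q.x[3]))
    out=sorted(o for o in out if o[4]>0); return out
E
python3 - <<'E'
from w import *
W=lambda x,y:(230+(x-400)/5.97,155+y/5.97)
px=[W(*p) for p in((563,82),(515,152),(573,187),(615,110))]
o=fit([('scene',px)])
seen=set()
for r in o:
    k=round(r[3]/3)
    if k in seen: continue
    seen.add(k);print(np.round(r,4))
E
```

```text
Traceback (most recent call last):
  File "w.py", line 18, in fit
    q=least_squares(res,[*p0,a,.02]); out.append((q.cost,q.x[0],q.x[1],np.degrees(q.x[2])%360,q.x[3]))
  File "w.py", line 16, in res
    r+=list(proj(c,C+p[3]*(i*xx+j*Y))-np.array(px[(k+s)%4]))
            ~~~~^^^^^^^^^^^^^^^^^^^^^
  File "h.py", line 18, in proj
    c=bot.get_calibration(n) if isinstance(n,str) else n
      ~~~~~~~~~~~~~~~~~~~^^^
ValueError: time passes only in moves, steps and waits
```

```bash
sed -i 's/bot.get_calibration(n) if/cal(n) if/' h.py; sed -i '2a import functools\ncal=functools.cache(lambda n: bot.get_calibration(n))' h.py
python3 - <<'E'
from w import *
W=lambda x,y:(230+(x-400)/5.97,155+y/5.97)
px=[W(*p) for p in((563,82),(515,152),(573,187),(615,110))]
seen=set()
for r in fit([('scene',px)]):
    k=round(r[3]/3)
    if k in seen or len(seen)>6: continue
    seen.add(k);print(np.round(r,4))
E
```

```text
[ 6.598000e-01  5.665000e-01 -2.028000e-01  1.923961e+02  2.040000e-02]
[ 2.248650e+01  5.664000e-01 -2.025000e-01  3.073314e+02  2.040000e-02]
[ 5.590940e+01  5.667000e-01 -2.023000e-01  1.106189e+02  2.110000e-02]
[ 1.006785e+02  5.668000e-01 -2.023000e-01  2.702220e+01  1.600000e-02]
```

Blue is wanted. The window fit is clear: yaw about 192–194°, a half-size of 20.4 mm and leaning to +x. I'll move over the reader for a wrist view.

Call:
play_rows --pt "0.55 0.04 0.03 0.015 0 0 0" --pt "0.55 0.04 0.03 0.015 0 0 0" --pt "0.55 0.04 0.03 0.015 0 0 0" --pt "0.55 0.04 0.03 0.015 0 0 0" --pt "0.55 0.04 0.03 0.015 0 0 0" --pt "0.55 0.04 0.03 0.015 0 0 0" --pt "0.55 0.04 0.03 0.015 0 0 0" --pt "0.55 0.04 0.03 0.015 0 0 0" --pt "0.55 0.03 0.03 0.015 0 0 0" --pt "0.55 0.03 0.03 0.005 0 0 0" --pt "0.55 0.02 0.03 0 0 0 0" --pt "0.55 0 0 0 0 0 0"

```text
time_s: 1.6
position: [0.6052, -0.258, 0.3619]
tcp_rot: [[0.944, 0.331, -0.001], [0.331, -0.944, 0.001], [-0.0, -0.001, -1.0]]
force: [0.3, -0.3, 0.3]
opening: 0.451
```

```bash
python3 - <<'E'
from h import *
import pickle
s=bot.read_state();c=bot.get_calibration('wrist');im=bot.capture('wrist')
pickle.dump(c,open('w1.pkl','wb'));cv2.imwrite('pics/w1.png',im)
print(s['time_s'],s['position'],s['opening'],np.round(s['joint_positions'],1),s['tcp_rot'])
print(proj(c,np.array([.566,-.203,.115])),-np.array(c['R']).T@c['t'])
for k,u,v,u2,v2 in(('gel',455,320,174,306),('cup',200,145,364,140)):print(k,ray('scene',u,v,.155),ray('side',u2,v2,.155))
E
```

```text
1.6 [ 0.60522086 -0.25798589  0.36186871] 0.4507068298965536 [-32.8  26.6  66.2   0.   87.3  37.9] [[ 9.43776618e-01  3.30582853e-01 -8.19731753e-04]
 [ 3.30583668e-01 -9.43775881e-01  1.23473094e-03]
 [-3.65462182e-04 -1.43630012e-03 -9.99998902e-01]]
[226.56179207 195.52548918] [ 0.66853101 -0.23654338  0.52490381]
gel [0.51846548 0.46432792 0.155     ] [0.51215832 0.46577106 0.155     ]
cup [ 0.65500462 -0.39413091  0.155     ] [ 0.57864475 -0.40675626  0.155     ]
```

View pics/w1.png

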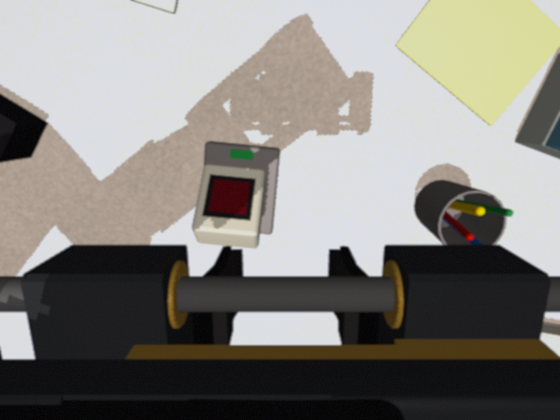

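The wrist view shows the window at (229,197), leaning up the image (away from the robot), as fitted. I'll refine its corners by colour and compute the pick moves.

```bash
python3 - <<'E'
from w import *
import pickle
c=pickle.load(open('w1.pkl','rb'));im=cv2.imread('pics/w1.png')[160:235,190:275].astype(int)
big=cv2.resize(im.astype(np.uint8),None,fx=8,fy=8,interpolation=cv2.INTER_CUBIC).astype(int)
m=((big[...,2]-big[...,1]>35)).astype(np.uint8)
ct=max(cv2.findContours(m,0,2)[0],key=cv2.contourArea)
q=cv2.approxPolyDP(ct,.05*cv2.arcLength(ct,True),True)[:,0]/8.+[190,160]-.4
print(q)
if cv2.contourArea(q.astype(np.float32),True)>0: pass
for Q in(q,q[::-1]):
    print(np.round(fit([(c,Q)])[0],4), np.round(proj(c,np.array([.566,-.203,.115])),1))
W=lambda x,y:(230+(x-400)/5.97,155+y/5.97)
px=np.array([W(*p) for p in((563,82),(515,152),(573,187),(615,110))])
for Q in(q,q[::-1]):
    print('both',np.round(fit([(c,Q)]+[('scene',np.roll(px,k,0)) for k in ()])[0],4))
E
```

```text
[[214.225 179.225]
 [208.6   209.85 ]
 [244.85  214.35 ]
 [248.85  182.725]]
[ 2.267000e-01  5.662000e-01 -2.060000e-01  1.931307e+02  1.970000e-02] [226.6 195.5]
[ 1.0282798e+03  5.6550000e-01 -2.0610000e-01  9.5661000e+00
  6.8000000e-03] [226.6 195.5]
both [ 2.267000e-01  5.662000e-01 -2.060000e-01  1.931307e+02  1.970000e-02]
both [ 1.0282798e+03  5.6550000e-01 -2.0610000e-01  9.5661000e+00
  6.8000000e-03]
```

Call:
play_rows --pt "0.55 -0.007 0.045 -0.005 0 0 -0.168" --pt "0.55 -0.007 0.045 -0.005 0 0 -0.169" --pt "0.55 -0.007 0.045 -0.01 0 -0.1 0" --pt "0.55 -0.007 0.045 -0.01 0 -0.1 0" --pt "0.55 -0.007 0.045 -0.01 0 -0.1 0" --pt "0.55 -0.007 0.045 -0.01 0 -0.1 0" --pt "0.55 -0.007 0.045 -0.01 0 -0.1 0" --pt "0.55 -0.007 0.045 -0.01 0 -0.1 0" --pt "0.55 -0.007 0.045 -0.01 0 -0.098 0" --pt "0.55 -0.007 0.045 -0.01 0 0 0" --pt "0.55 -0.007 0.04 -0.02 0 0 0" --pt "0.55 -0.007 0.0295 -0.03 0 0 0"

```text
time_s: 3.15
position: [0.5293, 0.2093, 0.2397]
tcp_rot: [[0.791, -0.019, 0.611], [-0.008, -1.0, -0.021], [0.612, 0.012, -0.791]]
force: [0.5, 0.5, -0.4]
opening: 0.449
```

Call:
play_rows --pt "0.55 0 0 -0.025 0 0 0" --pt "0.55 0 0 -0.025 0 0 0" --pt "0.55 0 0 0 0 0 0"

```text
time_s: 3.52
position: [0.5345, 0.2072, 0.1999]
tcp_rot: [[0.805, -0.02, 0.593], [-0.011, -1.0, -0.019], [0.593, 0.008, -0.805]]
force: [0.2, 0.2, -0.8]
opening: 0.451
```

```bash
python3 - <<'E'
from h import *
import pickle
s=bot.read_state();c=bot.get_calibration('wrist');im=bot.capture('wrist')
pickle.dump(c,open('w2.pkl','wb'));cv2.imwrite('pics/w2.png',im)
print(s['time_s'],s['position'],s['opening'],np.round(s['joint_positions'],1),np.round(s['tcp_rot'],3))
print(proj(c,np.array([.573,.2615,.120])),proj(c,np.array([.573,.2615,.094])))
E
```

```text
3.525 [0.53447314 0.20715332 0.19991423] 0.4513096923018707 [ 15.5  22.7 116.4 -60.8  11.7 163.6] [[ 0.805 -0.02   0.593]
 [-0.011 -1.    -0.019]
 [ 0.593  0.008 -0.805]]
[203.6417947  241.68159589] [210.19230091 252.05651191]
```

View pics/w2.png

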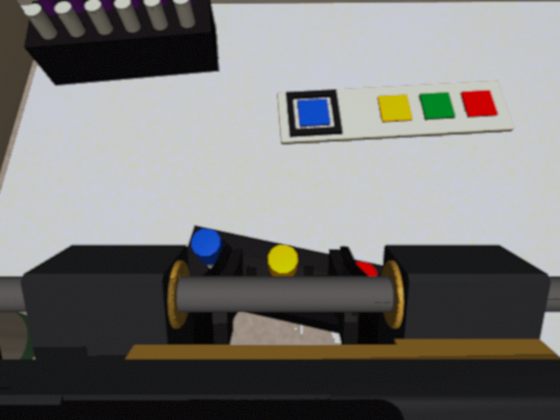

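The wrist view shows the blue cap at (206,243), matching the prediction within 2 px. However, J6 hit its limit with J5 near 0, so I'll use a steeper tilt (20° from vertical) heading radially instead.

```bash
cat >> h.py <<'E'
from scipy.spatial.transform import Rotation as Ro
def tool(h,p):
    h,p=np.radians([h,p]);H=np.array([np.cos(h),np.sin(h),0]);k=np.array([0,0,1])
    z=np.cos(p)*H-np.sin(p)*k;x=np.sin(p)*H+np.cos(p)*k
    return np.column_stack([x,np.cross(z,x),z])
def delta(h,p,grasp,back=0):
    s=bot.read_state();R=tool(h,p);T=np.array(grasp)+(.019-back)*R[:,2]
    print('T',T,'shift',np.round(T-s['position'],4),'rot',np.round(Ro.from_matrix(R@np.array(s['tcp_rot']).T).as_rotvec(),4))
E
python3 -c "
from h import *
delta(24,70,[.573,.2615,.107],.09)"
```

```text
T [0.55081598 0.25162304 0.17371818] shift [ 0.0162  0.0442 -0.027 ] rot [-0.0493  0.2859  0.4343]
```

Call:
play_rows --pt "0.55 0 0 0.03 -0.01 0.057 0.087" --pt "0.55 0 0.01 0.03 -0.01 0.057 0.087" --pt "0.55 0.004 0.01 0 -0.01 0.057 0.087" --pt "0.55 0.004 0.01 0 -0.01 0.057 0.087" --pt "0.55 0.004 0.01 0 -0.01 0.057 0.087" --pt "0.55 0.004 0.004 0 0 0 0" --pt "0.55 0 0 0 0 0 0" --pt "0.55 0 0 0 0 0 0"

```text
time_s: 4.58
position: [0.5502, 0.232, 0.2242]
tcp_rot: [[0.867, 0.267, 0.42], [0.264, -0.962, 0.067], [0.422, 0.053, -0.905]]
force: [-0.8, 0.1, -0.8]
opening: 0.453
```

```bash
python3 -c "
from h import *
print(np.round(bot.read_state()['joint_positions'],1))
delta(24,70,[.573,.2615,.107],.06)
delta(24,70,[.573,.2615,.107],0)"
```

```text
[ 13.   20.9 105.2  -3.5  28.8  89.5]
T [0.56018951 0.2557964  0.1455274 ] shift [ 0.01    0.0238 -0.0787] rot [0.02   0.1004 0.1456]
T [0.57893657 0.26414313 0.08914584] shift [ 0.0287  0.0321 -0.1351] rot [0.02   0.1004 0.1456]
```

Call:
play_rows --pt "0.55 0.002 0.008 -0.01 0.007 0.033 0.048" --pt "0.55 0.003 0.008 -0.02 0.007 0.033 0.048" --pt "0.55 0.005 0.008 -0.024 0.006 0.034 0.05" --pt "0.55 0 0 -0.025 0 0 0" --pt "0.55 0 0 0 0 0 0" --pt "0.55 0 0 0 0 0 0"

```text
time_s: 5.32
position: [0.5611, 0.2563, 0.1461]
tcp_rot: [[0.857, 0.408, 0.314], [0.383, -0.913, 0.14], [0.344, 0.0, -0.939]]
force: [-1.1, -0.3, 1.2]
opening: 0.452
```

```bash
python3 -c "
from h import *
print(np.round(bot.read_state()['joint_positions'],1))
delta(24,70,[.573,.2615,.107],0)
cv2.imwrite('pics/w3.png',np.vstack([bot.capture('wrist'),crop(bot.capture('side'),180,200,140,45,4)])[:600])"
```

```text
[ 12.1  29.8 103.4   8.9  27.3  70.9]
T [0.57893657 0.26414313 0.08914584] shift [ 0.0178  0.0078 -0.0569] rot [-0.0004  0.0019 -0.0012]
```

View pics/w3.png

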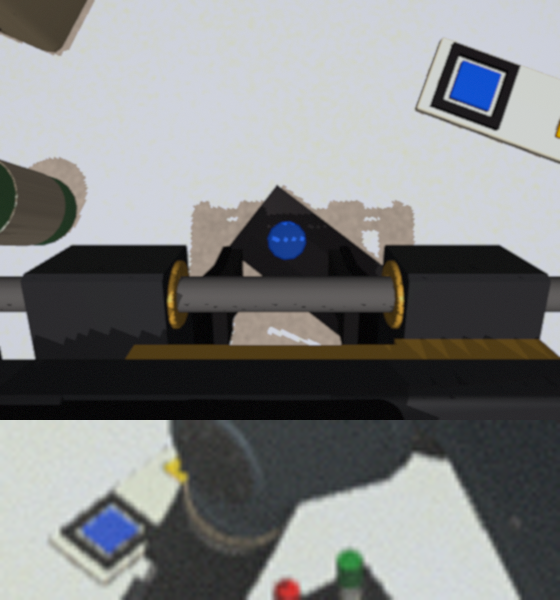

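The blue cap (287,240) sits centred between the fingers (about 237 and 343). I'll advance, close and lift.

Call:
play_rows --pt "0.55 0.0045 0.002 -0.0145 0 0 0" --pt "0.55 0.0045 0.002 -0.0145 0 0 0" --pt "0.55 0.0045 0.002 -0.014 0 0 0" --pt "0.55 0.0043 0.0018 -0.0139 0 0 0" --pt "0.55 0 0 0 0 0 0" --pt "0.55 0 0 0 0 0 0" --pt "1 0 0 0 0 0 0" --pt "1 0 0 0 0 0 0" --pt "1 0 0 0 0 0 0" --pt "1 0 0 0 0 0 0" --pt "1 0 0 0 0 0 0"

```text
time_s: 6.8
position: [0.5794, 0.2642, 0.0892]
tcp_rot: [[0.857, 0.408, 0.315], [0.383, -0.913, 0.14], [0.345, 0.0, -0.939]]
force: [0.5, -0.0, 2.2]
opening: 0.227
```

Call:
play_rows --pt "1 0 0 0.01 0 0 0" --pt "1 0 0 0.02 0 0 0" --pt "1 0 0 0.025 0 0 0" --pt "1 0 0 0.025 0 0 0" --pt "1 0 0 0.025 0 0 0" --pt "1 0 0 0.025 0 0 0" --pt "1 0 0 0.025 0 0 0" --pt "1 0 0 0.025 0 0 0" --pt "1 0 0 0.02 0 0 0" --pt "1 0 0 0 0 0 0" --pt "1 0 0 0 0 0 0"

```text
time_s: 8.18
position: [0.5781, 0.2638, 0.2878]
tcp_rot: [[0.858, 0.408, 0.312], [0.383, -0.913, 0.139], [0.341, -0.0, -0.94]]
force: [-0.2, -1.2, -1.2]
opening: 0.23
```

```bash
python3 -c "
from h import *
print(np.round(bot.read_state()['joint_positions'],1))
n=np.array([.6263,.1446,.766]);W=np.array([.566,-.2045,.115])
delta(13,110,W+n*(.099+.04));delta(13,110,W+n*(.099+.12))
a=bot.capture('scene');b=bot.capture('side')
print(proj('scene',np.array([.573,.2615,.25])),proj('side',np.array([.573,.2615,.25])))
u,v=proj('scene',np.array([.573,.2615,.25])).astype(int);x,y=proj('side',np.array([.573,.2615,.25])).astype(int)
cv2.imwrite('pics/l.png',np.hstack([crop(a,u-50,v-50,100,150,4),crop(b,x-50,y-50,100,150,4)]))"
```

```text
[12.6 19.8 92.2  5.2 48.5 75.7]
T [ 0.64672387 -0.18586242  0.20361984] shift [ 0.0686 -0.4497 -0.0842] rot [-0.2221  0.6624 -0.1854]
T [ 0.69682787 -0.17429442  0.26489984] shift [ 0.1187 -0.4381 -0.0229] rot [-0.2221  0.6624 -0.1854]
[371.13042956 236.45521032] [214.7691319  229.28375987]
```

View pics/l.png

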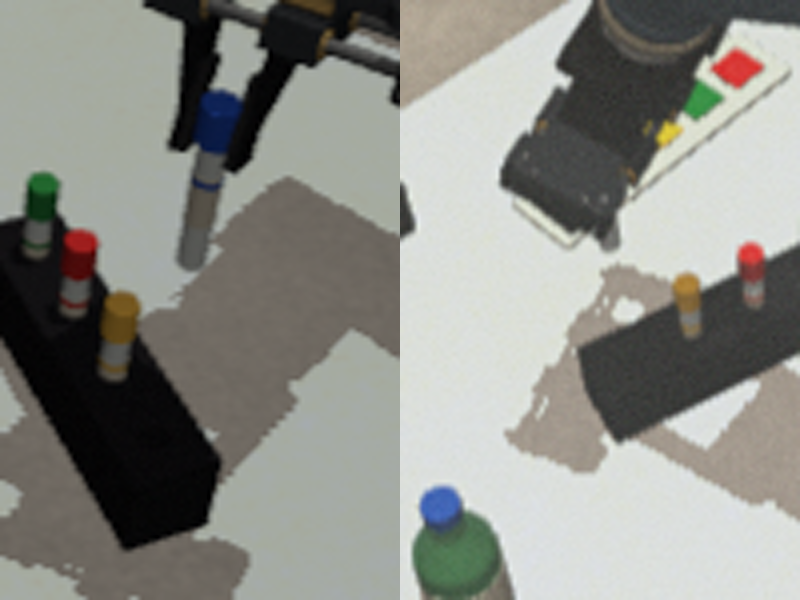

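Tube drawn (blue cap at about (218,100) in the crop), and the other three tubes are still in the rack. Now I'll tip it and move to a stand-off of 120 mm.

Call:
play_rows --pt "1 0.006 -0.02 0 -0.0111 0.0331 -0.0093" --pt "1 0.012 -0.044 0 -0.0222 0.0662 -0.0185" --pt "1 0.012 -0.044 0 -0.0222 0.0662 -0.0185" --pt "1 0.012 -0.044 0 -0.0222 0.0662 -0.0185" --pt "1 0.012 -0.044 0 -0.0222 0.0662 -0.0185" --pt "1 0.012 -0.044 0 -0.0222 0.0662 -0.0185" --pt "1 0.012 -0.044 -0.004 -0.0222 0.0662 -0.0185" --pt "1 0.012 -0.044 -0.004 -0.0222 0.0662 -0.0185" --pt "1 0.012 -0.044 -0.004 -0.0222 0.0662 -0.0185" --pt "1 0.012 -0.044 -0.004 -0.0222 0.0662 -0.0185" --pt "1 0.005 -0.022 -0.004 -0.0111 0.0331 -0.0093" --pt "1 0 0 0 0 0 0"

```text
time_s: 9.78
position: [0.6976, -0.1756, 0.2652]
tcp_rot: [[0.916, 0.223, -0.335], [0.21, -0.975, -0.074], [-0.343, -0.002, -0.939]]
force: [0.1, 0.5, -0.1]
opening: 0.224
```

```bash
python3 -c "
from h import *
print(np.round(bot.read_state()['joint_positions'],1))
n=np.array([.6263,.1446,.766]);W=np.array([.566,-.2045,.115])
delta(13,110,W+n*(.099+.04))"
```

```text
[-18.7  45.7  47.  -10.6 104.4  57.4]
T [ 0.64672387 -0.18586242  0.20361984] shift [-0.0509 -0.0103 -0.0616] rot [-0.0019 -0.0015  0.002 ]
```

Call:
play_rows --pt "1 -0.0075 -0.0015 -0.009 -0.0019 -0.0015 0.002" --pt "1 -0.0075 -0.0015 -0.009 0 0 0" --pt "1 -0.0075 -0.0015 -0.009 0 0 0" --pt "1 -0.0075 -0.0015 -0.009 0 0 0" --pt "1 -0.0075 -0.0015 -0.009 0 0 0" --pt "1 -0.007 -0.0014 -0.009 0 0 0" --pt "1 0 0 0 0 0 0" --pt "1 0 0 0 0 0 0"

```text
time_s: 10.78
position: [0.6539, -0.183, 0.2149]
tcp_rot: [[0.917, 0.227, -0.329], [0.213, -0.974, -0.079], [-0.338, 0.003, -0.941]]
force: [0.0, 0.1, -0.4]
opening: 0.233
```

```bash
python3 -c "
from h import *
n=np.array([.6263,.1446,.766]);W=np.array([.566,-.2045,.115])
delta(13,110,W+n*(.099+.04))
a=bot.capture('scene');b=bot.capture('side')
s=bot.read_state();R=np.array(s['tcp_rot']);g=s['position']-.019*R[:,2];ax=Ro.from_rotvec([0,0,0]).as_matrix()
t=R@tool(24,70).T@np.array([0,0,1]);print('axis',t,'n',n)
for k in('scene','side'):
  for z in(-.099,.013):print(k,z,proj(k,g+z*t))
cv2.imwrite('pics/f1.png',np.hstack([crop(a,225,115,66,90,6),crop(b,300,130,66,90,6)]))"
```

```text
T [ 0.64672387 -0.18586242  0.20361984] shift [-0.0071 -0.0029 -0.0113] rot [ 0.0016  0.0047 -0.0024]
axis [0.62202022 0.14760677 0.76896234] n [0.6263 0.1446 0.766 ]
scene -0.099 [249.0005071  170.08728342]
scene 0.013 [227.95336034 154.55064796]
side -0.099 [318.86448281 166.56390109]
side 0.013 [301.10631418 139.45477449]
```

View pics/f1.png

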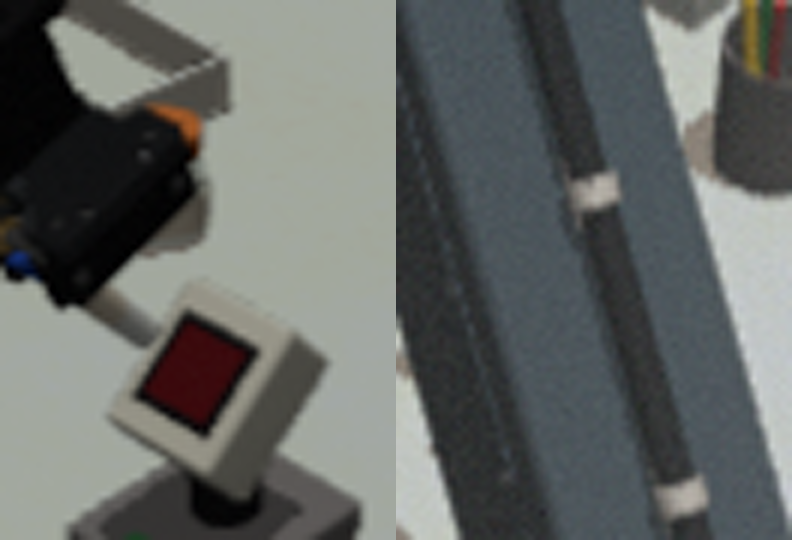

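The tube base is at scene (249.7,170.5) against a predicted (249.0,170.1), so it is straight in the grip; the arm blocks the side view. Now the last centimetre.

Call:
play_rows --pt "1 -0.0024 -0.001 -0.0038 0.0016 0.0047 -0.0024" --pt "1 -0.0024 -0.001 -0.0038 0 0 0" --pt "1 -0.0023 -0.0009 -0.0037 0 0 0" --pt "1 0 0 0 0 0 0" --pt "1 0 0 0 0 0 0" --pt "1 0 0 0 0 0 0" --pt "1 0 0 0 0 0 0"

```text
time_s: 11.75
position: [0.6465, -0.1857, 0.2035]
tcp_rot: [[0.915, 0.225, -0.334], [0.212, -0.974, -0.077], [-0.342, -0.0, -0.94]]
force: [-0.7, -0.5, -0.8]
opening: 0.229
```

```bash
cat > chk.py <<'E'
from h import *
n=np.array([.6263,.1446,.766]);W=np.array([.566,-.2045,.115])
delta(13,110,W+n*(.099+.04))
s=bot.read_state();R=np.array(s['tcp_rot']);g=s['position']-.019*R[:,2]
t=R@tool(24,70).T@np.array([0,0,1]);b=g-.099*t;d=(b-W)@n
print('dist',d,'off',np.linalg.norm(b-W-d*n),'ang',np.degrees(np.arccos(t@n)),s['qvel'])
print('base',proj('scene',b),'cap',proj('scene',g+.013*t))
E
python3 - <<'E'
from chk import *
c=bot.get_calibration('wrist')
print('lift exp',[proj('scene',np.array([.573,.2615,z])) for z in(.206,.318)])
print('wrist base',proj(c,b),'cap',proj(c,g+.013*t),'win',proj(c,W))
a=bot.capture('scene');w=bot.capture('wrist')
cv2.imwrite('pics/f2.png',np.hstack([crop(a,220,130,50,60,7),cv2.resize(w,(448,336))[:, :] if 0 else np.vstack([cv2.resize(w,(448,336)),np.zeros((84,448,3),np.uint8)])]))
E
```

```text
T [ 0.64672387 -0.18586242  0.20361984] shift [ 0.0002 -0.0001  0.0001] rot [-0.     -0.0005 -0.0002]
dist 0.03982683309783389 off 0.00020587736557203115 ang 0.5231821490135918 [ 0.0418381   0.0081887  -0.00226063 -0.01445926  0.10167021  0.04358517]
base [251.08455745 172.02270062] cap [230.20777968 156.92884384]
lift exp [array([368.19731249, 251.33736022]), array([376.04802608, 211.50414061])]
wrist base [284.39878338 269.77122068] cap [283.69639599 285.42301576] win [284.75331416 266.91542132]
```

View pics/f2.png

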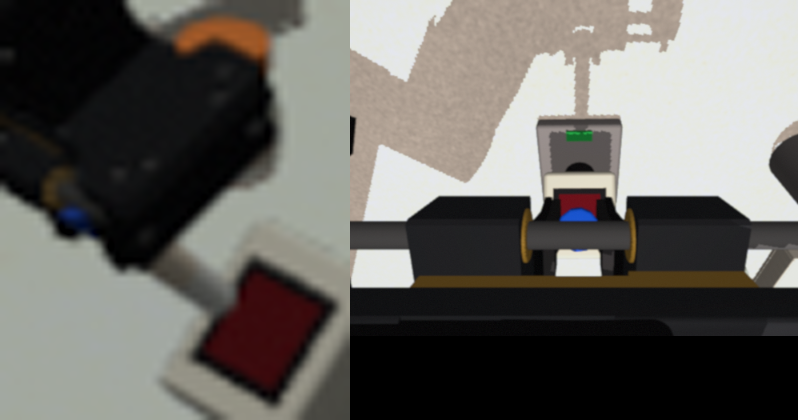

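Lift view: measured base (369,251.8) and cap (375.5,211) against expected (368.2,251.3) and (376,211.5), so the tube sits straight in the grip. The wrist view shows cap and window on one line (about 285 px), aligned with the reader's foot. The pose is within a few mm, so I'm handing in.

```bash
python3 -c "
from rig import bot
print(bot.hand_in())"
```

```text
the job is handed in; nothing more can be done
None
```

The framed tag was blue. I drew the blue-capped tube from the rack, tipped it 40° and handed the job in with it still gripped in front of the reader's window.

**Final pose:** The last check, from the arm's measured pose and my window estimate, put the base 39.8 mm from the window. It was 0.2 mm off centre and 0.5° off square. The window's own position is only known to about 2 mm, as the scene and wrist fits differed by about 3 mm in y.

**Grip:** The tube was straight in the gripper. After the lift, its cap and base were within about 1 px of where the scene view should show them. In the last scene picture the base lay about 1.5 px (roughly 4 mm) from the prediction. I put most of that down to the scene camera's offset. In the last wrist view the cap and window lined up.

**Reader and other tubes:** The wrist force stayed near zero beside the reader. The other three tubes were still in the rack after the lift; I did not look at them again.

**What went less well:** My first approach tilt ran joint 6 to the end of its range, so I re-planned with a steeper tilt before gripping. The arm blocked the side camera at the end, so I could not cross-check the final pose from there.

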